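Reset the sample cooler's alarm with its key

TASK

Take the square-headed key out of the key stand, push it fully home in the key switch on the sample cooler (its lock plate sits a little off centre in the recess, so feel for the keyhole), turn it gently clockwise (seen from above) to its stop and back to where it started, and draw it out. Then put it back upright, fully down, in the same pocket of the stand. Work by feel: a good key and lock need only a light hand, so never force the key against the cooler, and leave the round-headed key and everything else on the bench undisturbed.

Things in the scene. Friction and masses are not known exactly. Their poses are not given: they have to be found in the camera images.
- key_center (a point): Middle of the flat head of the square-headed steel key, which stands upright, head up (axes as the key's). Head: a plate 10 mm thick along x, 36 mm wide along y, 44 mm tall along z, with a dark 12 mm spot on both flat sides. Grip it across the 10 mm, from above. Below it is a round shaft on the z axis, 10 mm thick, 26 mm long. Mass about 60 g.
- key_tip (a point): Centre of the end of that key's shaft, 48 mm below the middle of its head; same axes. The end is bevelled only slightly, to 9.2 mm across. A flat bit (wing) sticks out of the shaft towards the key's +x: it reaches 13 mm from the axis, is 4.5 mm thick along y and spans 4 to 12 mm above the tip, its lower edge a wedge going down to 1.7 mm above the tip.
- roundkey_center (a point): Centre of the head of the other key, to be left alone: a round disc 40 mm across and 10 mm thick; its shaft and bit are like those of the square-headed key. It stands in the stand's other pocket.
- stand: Fixed wooden key stand, 70 mm (x) by 160 mm (y) by 50 mm high; origin at the centre of its underside. Two pockets in its top hold keys with their axes at x = 0, y = -40 and +40 mm, the underside of the head resting on the top, the bit towards the stand's +x. Which key is in which varies.
- pocket_a (a point): Key axis at the mouth of the pocket at the stand's y = -40 mm, on its top; axes as the stand's. The pocket is a rectangle from -6.5 to +14.5 mm in x and from -6.5 to +6.5 mm in y about this point, 34 mm deep, its edges bevelled by 1.5 mm.
- pocket_b (a point): The same for the pocket at the stand's y = +40 mm.
- cooler: Fixed sample cooler, a white box with a grey lid, 200 mm (x) by 240 mm (y) by 110 mm high, origin at the centre of its underside. In the middle of its flat top is a 56 mm square recess, in which a 44 mm square steel lock plate is held a little off centre, its top level with the lid; press on it with no more than 25 N.
- lock (a point): Middle of that recess at the level of the top face, 110 mm above the bench; axes as the cooler's, z up. The steel lock plate keeps the cooler's yaw, but its middle, which is the centre of the keyhole, lies up to 5 mm from this point in x and up to 5 mm in y, differently each time (it stays put under light loads, under 25 N): find the keyhole by feel.
- lock_floor (a point): Floor of the lock, 18 mm below the face, under point lock: the level the key's tip reaches when fully home, the head's underside then 8 mm above the face. Only within the last 2 mm is the bit below the plate, so that the key can turn; only when turned back home can the bit pass up through the slot.
- slot (a point): Nominal outer end of the keyhole's slot on the top face (shifted with the plate), 14.5 mm along +x from point lock. The keyhole through the 4 mm thick plate is a square 11.5 mm wide about its centre for the shaft, and from it a slot 6 mm wide for the bit that ends 14.5 mm from the centre along +x; its edges are sharp. The key goes in with its bit along +x.
- plug (a joint): Angle of the lock's turning plug: 0 at home (where it starts, slot in line with the keyhole's), growing as the key is turned clockwise seen from above, to a hard stop at 1.3. Another hard stop is at 0. It turns against a steady friction of about 0.04 N m and stays where it is left; the key has 1.5 mm of play in it, so it turns about 0.1 to 0.2 rad further than the plug either way.
- flask_a: Square sample bottle with a black cap, bystander, 62 mm square, 119 mm high, origin at its underside.
- flask_b: The same with a white cap, bystander.
- flask_c: The same with a black cap, bystander.
- flask_d: The same with a white cap, bystander.
- jar: Small round jar, bystander, 48 mm across, 55 mm high, origin at its underside.
- beaker: Glass beaker, bystander, 64 mm across, 70 mm high, origin at its underside.
- marker: Black marker pen lying down, bystander, 14 mm thick, 120 mm long.

How it is judged:
On the way, in this order (a step that is already met when the one before it is completed fails the run):
1. the square-headed key is fully home in the keyhole, its tip at least 16 mm below the face (z of key_tip in the frame of lock below -0.016 m and horizontal distance between key_tip and lock below 0.01 m and angle between key_tip's own z axis and vertical below 0.12 rad and value of joint plug below 0.15 rad), for 0.2 s.
2. the key, still home, has turned the plug to its stop (1.2 or more) (z of key_tip in the frame of lock below -0.016 m and horizontal distance between key_tip and lock below 0.01 m and angle between key_tip's own z axis and vertical below 0.12 rad and value of joint plug above 1.2 rad), for 0.2 s.
3. the key, still home, has turned the plug back (below 0.12) (z of key_tip in the frame of lock below -0.016 m and horizontal distance between key_tip and lock below 0.01 m and angle between key_tip's own z axis and vertical below 0.12 rad and value of joint plug below 0.12 rad), for 0.1 s.
4. the key is drawn out, its tip 10 mm or more above the face (z of key_tip in the frame of lock above 0.01 m), for 0.1 s.
At the end, for the whole second after the job is handed in: The plug is back home (below 0.12), and the square-headed key stands at rest where it started: the middle of its head and its tip each within 6 mm of the start, upright within 0.12 rad, fully down in the same pocket (distance of each of key_center, key_tip from where it was at the start of the episode below 0.006 m and angle between key_tip's own z axis and vertical below 0.12 rad and linear speed of key below 0.02 m/s and value of joint plug below 0.12 rad); the robot touches nothing.
It fails at once if the key is forced: more than 25 N between it and the cooler (contact force between key and cooler above 25 N).
It fails at once if the robot presses on the cooler with more than 25 N (contact force between any of the fingers, the arm and cooler above 25 N).
It fails at once if the round-headed key is moved more than 10 mm (distance of roundkey_center from where it was at the start of the episode above 0.01 m).
It fails at once if a bystander is moved more than 20 mm (distance of any of flask_a, flask_b, flask_c, flask_d, jar, beaker, marker from where it was at the start of the episode above 0.02 m).
It also fails if it takes over 72 s, if anything falls off the work surface, if the arm or the gripper's body presses on something with over 40 N, if the wrist force passes 120 N, or if a joint passes its speed limit or range.

ROBOT

A 6-joint arm with a two-finger parallel gripper is mounted at the origin on the work surface. World frame = base frame: x ahead of the robot, y to its left, z up, the work surface at z = 0. Lengths are in m, angles in rad, forces in N, time in s.
With the tool pointing down it reaches from about 0.3 to 0.825 m from the base axis. Payload 5.4 kg.
Tool frame: the origin (TCP) lies midway between the tips of the shut fingers; the grasp point (between the pads) lies 19 mm behind it (arm.grip_depth is the distance from the TCP to the grasp point, in m); y points along the fingers, x is the direction in which the jaws open and shut, and the axes are right-handed (so a half turn about y gives the same grasp; the last joint's range is limited). The gripper opens to 92 mm and grips with 3 to 60 N. Pads are 20 mm wide; open, the fingers measure 128 mm over their backs; the gripper's body (75 mm by 189 mm) begins 69 mm behind the grasp point.
Start: joints at [-1.41, 0.158, 1.597, -0, 1.386, -0.21], TCP at [0.208, -0.536, 0.215] pointing down, gripper open.
Joint ranges: [-2.91, 2.91], [-0.94, 2.29], [0.18, 2.7], [-1.29, 4.43], [0.17, 2.64], [-3, 3]. Speed limits (rad/s): [2.57, 2.57, 3.14, 3.14, 3.14, 3.14].

INTERFACE

Orientations are given as a rotation vector (axis times angle).
In Python, from station import arm, optics gives the robot as it stands.
- The arm moves only by the shell command python3 -m inch 'ROWS' [FORCE]. ROWS is a JSON object of lists of equal length, an entry for each row: "dp": the shift along the world's x, y, z in mm, a list of three; "twist": the turn about the world's z in degrees; "grip": the gripper's target within -1 to 1 (fully open at 1, half-way at 0, shut at -1). A call has 1 to 5 rows; each row shifts and turns the commanded pose from where the row before left it; what a row does not reach is not made up. A row lasts 1/12 s, in which the tool goes at most 41.7 mm and 7.16 degrees, less where a joint would pass 70% of its speed; a pose out of reach is approached as far as the arm can. A call is refused whole if a number of a shift passes 41.7 or a number of a turn 7.16, either way. A call with a gripper value outside its range is refused whole. The fingers move at their own pace and stop on an object; FORCE is the grip in N (left out, the last holds). Time passes only in rows, so rows that do not move let the fingers close. It gives the time, the measured TCP pose, the force and the opening at its end, in the units of the state.
- arm.sense(): the state, without advancing time (a new reading comes with each control period).
- optics.read_camera(name): name is "scene" or "top" or "wrist"; returns a dict with "frame" (384x512x3 uint8, blue, green, red), "fovy" (degrees; the focal length in pixels is half the picture's height over the tangent of half this angle, whatever the lens; pixels are square), "cx", "cy" (the principal point, pixels), "xyz" and "rotation" of the camera in the world. Camera axes: x right, y up, looking along -z (the intrinsics and any distortion apply to the point x, -y, -z); pixel columns grow to the right and rows downward; lengths in m; the calibration is good to about 2 mm. A picture is of the moment at which its call begins. There is no depth.
- arm.close_job(): hands the job in, once; it reports no verdict.
Trained networks look in a picture, given as the dict that the camera call returned (one of the last four; its "shot" number tells which), for a name from the list of things; names that differ only in an ending like _2 or _b are one class to them, and where a whole thing is asked for, a point or a joint stands for the part that bears it (a point fixed in the world has none). Each returns a list of dicts, best first, with "score" (0 to 1); they miss things now and then, are a little off and sometimes report something else, mostly with a low value. They report only what shows in the picture. A call takes as long as a camera call.
- optics.look_for(label, picture): "box" ([centre column, centre row, width, height] as shares, 0 to 1, of the picture: columns of its width, rows of its height, round what is visible of it).
- optics.silhouettes(label, picture): "mask" (384x512 bool, what is visible of it) and "box" ([centre column, centre row, width, height] as shares, 0 to 1, of the picture: columns of its width, rows of its height, round what is visible of it).
The state is a dict: "clock": time; "q": joint angles; "qd": joint speeds; "effort": joint torques, N m; "tool_pos": TCP position; "eef_rot": TCP orientation; "ft_force": force on the tool from outside, world axes, zero at the start; "ft_torque": the same for the moment, N m; "width": opening from 0.0 (shut) to 1.0 (fully open).
Only numpy, scipy, OpenCV 4.12 (cv2) and the standard library are available. Lean on these libraries where they do the work, as an engineer would, in place of code of your own. Each camera call takes 0.05 s, during which the arm holds its last target. There are 200 camera calls.

## Working session

There is one attempt and no reset: what is moved stays moved. The work goes in short steps, Python scripts to look and compute and a shell command to move; the robot and the scene stay as the last step left them, time stands still between calls to the robot, and variables do not carry over. Pictures are saved under pics/ and viewed, about 8 in all and at most 12, crops included, and the job is handed in when it is done.

```bash
mkdir -p pics; ls; cat > h.py <<'E'
import numpy as np, cv2
from station import arm, optics
def f(p): return p["frame"].shape[0]/2/np.tan(np.radians(p["fovy"])/2)
def ray(p,u,v):
    d=np.array([(u-p["cx"])/f(p),-(v-p["cy"])/f(p),-1.]); return np.array(p["rotation"]).reshape(3,3)@d
def atz(p,u,v,z):
    d=ray(p,u,v); c=np.array(p["xyz"]); return c+d*(z-c[2])/d[2]
def proj(p,X):
    q=np.array(p["rotation"]).reshape(3,3).T@(np.array(X)-np.array(p["xyz"])); return p["cx"]+f(p)*q[0]/-q[2], p["cy"]-f(p)*q[1]/-q[2]
E
python3 - <<'E'
from h import *
ims=[]
for n in ("scene","top"):
    p=optics.read_camera(n); print(n,{k:v for k,v in p.items() if k!="frame"})
    ims.append(p["frame"])
    for l in ("key_center","roundkey_center","stand","cooler"):
        for r in optics.look_for(l,p)[:2]:
            b=np.array(r["box"])*[512,384,512,384]; print(l,round(r["score"],2),b.round(1))
cv2.imwrite("pics/top.png",ims[1]); cv2.imwrite("pics/scene.png",ims[0]); print(arm.sense())
E
```

```text
pics
scene {'fovy': 49.14947865926547, 'cx': 248.1631695443399, 'cy': 189.56393905822108, 'xyz': array([ 1.22643826, -0.28538576,  1.05105653]), 'rotation': array([0.55784169, 0.36575246, 1.13635484]), 'shot': 1}
key_center 0.61 [155.1 219.   19.9  14.5]
roundkey_center 0.47 [180.8 210.3  12.   14. ]
stand 0.7 [168.5 223.3  62.8  46.3]
cooler 0.7 [308.3 179.7  95.1  84.2]
top {'fovy': 47.04124399001363, 'cx': 250.63597707432297, 'cy': 187.36597815040992, 'xyz': array([0.38314651, 0.00813681, 1.43965793]), 'rotation': array([ 0.13380246, -0.12540049, -1.58487182]), 'shot': 2}
key_center 0.58 [345.6 204.6  12.2   9.9]
roundkey_center 0.48 [321.7 201.3  14.    0.6]
roundkey_center 0.31 [347.3 203.9  13.1   5.5]
stand 0.76 [332.3 204.9  56.4  22.9]
stand 0.28 [200.7 198.5  90.9  80.3]
cooler 0.84 [200.  194.5  97.   83.5]
cooler 0.35 [111.9 254.8  30.3  20.2]
{'clock': 0.5, 'q': array([-1.41012500e+00,  1.58413229e-01,  1.59706173e+00,  3.37398647e-05,
        1.38618483e+00, -2.10099008e-01]), 'qd': array([ 0.00014551, -0.00218393, -0.00078692, -0.0003843 , -0.00094362,
       -0.00189039]), 'effort': array([-6.74363237e-04, -3.85230517e+01, -3.22063637e+01,  7.01244548e-02,
        3.17526609e-02, -2.94509471e-05]), 'tool_pos': array([ 0.20832647, -0.53589243,  0.21456275]), 'eef_rot': array([-1.36202299,  0.93190097, -0.93186424]), 'ft_force': array([ 0.22473423, -0.53509678,  0.43474617]), 'ft_torque': array([-0.02842957, -0.03021387, -0.02116336]), 'width': 1.0003664399960892}
```

View pics/top.png

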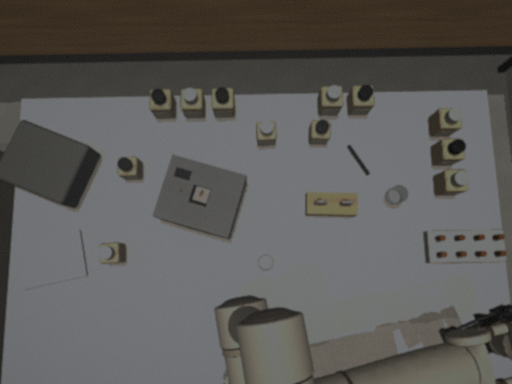

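View pics/scene.png

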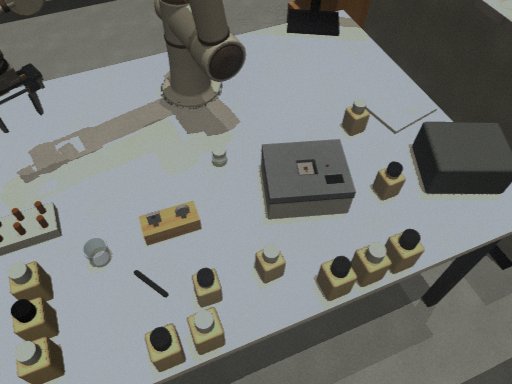

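```bash
cat >> h.py <<'E'
from scipy.spatial.transform import Rotation as R
def M(p): return R.from_rotvec(p["rotation"]).as_matrix()
def ray(p,u,v): return M(p)@np.array([(u-p["cx"])/f(p),-(v-p["cy"])/f(p),-1.])
def proj(p,X):
    q=M(p).T@(np.array(X)-np.array(p["xyz"])); return p["cx"]+f(p)*q[0]/-q[2], p["cy"]-f(p)*q[1]/-q[2]
E
python3 - <<'E'
from h import *
p=optics.read_camera("top"); s=optics.read_camera("scene"); w=optics.read_camera("wrist")
for n,u,v,z in [("keyR",346,202,.09),("keyL",321,202,.09),("stand",332,204.5,.05),("lock",201.5,195.5,.11)]: print(n,atz(p,u,v,z).round(3))
for n,u,v,z in [("keyR",155,218,.07),("keyL",182,211,.07),("lock",306,168,.11)]: print("s",n,atz(s,u,v,z).round(3))
for l in("stand","cooler"):
    m=optics.silhouettes(l,p)[0]["mask"].astype(np.uint8); r=cv2.minAreaRect(cv2.findNonZero(m)); print(l,r)
    b=cv2.boxPoints(r); z=.05 if l=="stand" else .11
    print([atz(p,*q,z).round(3)[:2].tolist() for q in b])
S=arm.sense(); print(R.from_rotvec(S["eef_rot"]).as_matrix().round(3)); print("wrist",w["xyz"],M(w).round(3),w["fovy"],w["cx"],w["cy"])
E
```

```text
keyR [ 0.556 -0.279  0.09 ]
keyL [ 0.558 -0.203  0.09 ]
stand [ 0.554 -0.243  0.05 ]
lock [0.582 0.164 0.11 ]
s keyR [ 0.559 -0.28   0.07 ]
s keyL [ 0.566 -0.204  0.07 ]
s lock [0.587 0.167 0.11 ]
stand ((331.0019836425781, 203.93756103515625), (52.5368537902832, 25.30014991760254), 1.7899105548858643)
[[0.52, -0.154], [0.601, -0.16], [0.592, -0.327], [0.512, -0.32]]
cooler ((199.896484375, 196.35191345214844), (80.92530059814453, 66.8734130859375), 16.389541625976562)
[[0.519, 0.314], [0.717, 0.26], [0.641, 0.02], [0.446, 0.08]]
[[ 0.362  0.     0.932]
 [-0.932  0.     0.362]
 [-0.    -1.     0.   ]]
wrist [ 0.28286137 -0.50645609  0.38418645] [[ 0.362  0.894  0.265]
 [-0.932  0.347  0.102]
 [-0.    -0.284  0.959]] 64.02257133793253 253.56505782442522 194.75873292355357
```

```bash
python3 -m inch '{"dp":[[23,17,4],[23,17,4],[23,17,4],[23,17,4],[23,17,4]],"twist":[4.4,4.4,4.4,4.4,4.4],"grip":[1,1,1,1,1]}' 20
python3 -m inch '{"dp":[[23,17,4],[23,17,4],[23,17,2],[23,17,2],[23,17,0]],"twist":[4.4,4.4,4.4,4.4,4.4],"grip":[1,1,1,1,1]}'
python3 -m inch '{"dp":[[23,17,0],[23,17,0],[23,17,0],[23,17,0],[23,17,0]],"twist":[4.4,4.4,4.4,4.4,4.4],"grip":[1,1,1,1,1]}'
python3 -m inch '{"dp":[[0,0,0],[0,0,0]],"twist":[0,0],"grip":[1,1]}'
cat > look.py <<'E'
from h import *; import sys
w=optics.read_camera("wrist"); cv2.imwrite(sys.argv[1],w["frame"])
S=arm.sense(); print(S["tool_pos"].round(4),R.from_rotvec(S["eef_rot"]).as_matrix().round(3)[:,0],S["q"].round(2),S["clock"],S["ft_force"].round(2))
np.savez(sys.argv[1]+".npz",**{k:w[k] for k in w})
for l in sys.argv[2:]:
    for r in optics.silhouettes(l,w)[:2]:
        print(l,round(r["score"],2),(np.array(r["box"])*[512,384,512,384]).round(1),cv2.minAreaRect(cv2.findNonZero(r["mask"].astype(np.uint8))))
E
python3 look.py pics/w1.png key_center roundkey_center stand
```

```text
clock: 1.17
tool_pos: [0.3242, -0.4501, 0.2349]
eef_rot: [-1.476, 0.635, -0.635]
ft_force: [0.6, -0.2, 0.1]
width: 1.0
clock: 1.58
tool_pos: [0.4396, -0.3651, 0.2473]
eef_rot: [-1.545, 0.335, -0.337]
ft_force: [0.9, -0.8, 0.0]
width: 0.998
clock: 2.0
tool_pos: [0.5544, -0.2799, 0.2467]
eef_rot: [-1.571, 0.035, -0.035]
ft_force: [-0.1, -1.4, 0.9]
width: 1.002
clock: 2.17
tool_pos: [0.5539, -0.2801, 0.2464]
eef_rot: [-1.571, 0.037, -0.036]
ft_force: [-0.2, -0.6, 0.2]
width: 0.999
[ 0.5532 -0.2809  0.2464] [ 0.999 -0.048 -0.001] [-0.66  0.26  1.42 -0.    1.46 -0.62] 2.2167 [ 0.21  0.31 -0.79]
key_center 0.58 [259.9 182.2  16.5  39.2] ((260.5, 178.5), (37.0, 13.0), 90.0)
roundkey_center 0.74 [259.4 106.1  21.9  37.7] ((260.1546325683594, 105.59793853759766), (13.803929328918457, 37.14346694946289), 2.6025619506835938)
stand 0.67 [257.  138.4  63.2 134.7] ((258.0, 136.99996948242188), (61.99999237060547, 135.99996948242188), 0.0)
stand 0.45 [261.9 178.5  10.8  35. ] ((261.0, 179.0), (38.0, 14.0), 90.0)
```

View pics/w1.png

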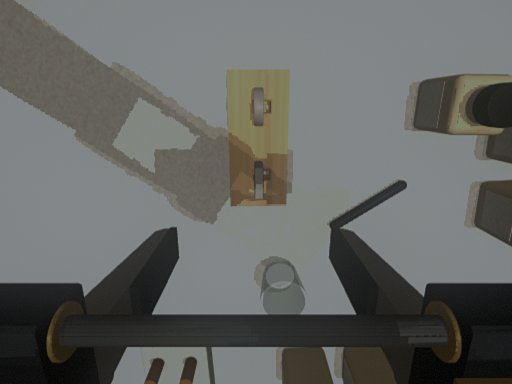

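```bash
python3 - <<'E'
from h import *
w=dict(np.load("pics/w1.png.npz")); S=arm.sense()
print("tcp px",proj(w,S["tool_pos"]))
for n,u,v,z in [("sq",260,178,.085),("rd",259.5,106,.085)]: print(n,atz(w,u,v,z).round(4))
c=w["frame"][60:216,200:320]; c=cv2.resize(c,None,fx=5,fy=3.8*1.3158,interpolation=cv2.INTER_CUBIC)
c=cv2.convertScaleAbs(c,alpha=1.6)[:, :]
c=cv2.resize(c,(600,600) if 0 else (600*1,780))
c=cv2.resize(c,(461,600)); cv2.imwrite("pics/c1.png",c)
E
```

```text
tcp px (np.float64(252.05967145987574), np.float64(246.15551871153176))
sq [ 0.5607 -0.2782  0.085 ]
rd [ 0.5633 -0.2018  0.085 ]
```

View pics/c1.png

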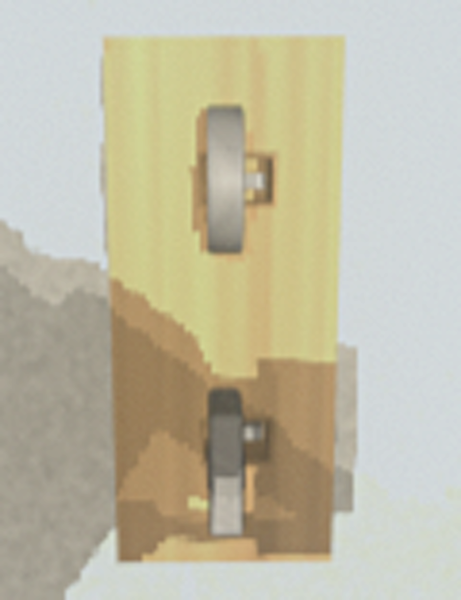

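```bash
python3 - <<'E'
from h import *
w=dict(np.load("pics/w1.png.npz"))
print(w["xyz"],atz(w,258.6,199.6,.094),atz(w,258.6,182.6,.094), atz(w,258.7,88,.09),atz(w,258.7,126,.09))
for q in [(105,37),(345,37),(332,560),(118,560)]: print(atz(w,200+q[0]/3.842,60+q[1]/3.846,.05).round(4))
E
```

```text
[ 0.55739898 -0.19945042  0.41592823] [ 0.55803229 -0.30035578  0.094     ] [ 0.55885033 -0.28112965  0.094     ] [ 0.56312819 -0.18438819  0.09      ] [ 0.56154618 -0.22165055  0.09      ]
[ 0.5299 -0.1616  0.05  ]
[ 0.5991 -0.1649  0.05  ]
[ 0.5927 -0.3237  0.05  ]
[ 0.5228 -0.3204  0.05  ]
```

```bash
python3 -m inch '{"dp":[[3,-0.5,-25],[3,-0.5,-25],[0,0,-25],[0,0,-25],[0,0,-25]],"twist":[0,0,0,0,0],"grip":[1,1,1,1,1]}' 25
python3 -m inch '{"dp":[[0,0,-25],[0,0,-20],[0,0,-15],[0,0,-3],[0,0,0]],"twist":[0,0,0,0,0],"grip":[1,1,0.2,-0.4,-1]}'
python3 -m inch '{"dp":[[0,0,0],[0,0,0],[0,0,0],[0,0,0],[0,0,0]],"twist":[0,0,0,0,0],"grip":[-1,-1,-1,-1,-1]}' 25
python3 look.py pics/w2.png key_center
```

```text
clock: 2.78
tool_pos: [0.5585, -0.2829, 0.1207]
eef_rot: [-1.571, 0.039, -0.04]
ft_force: [-0.3, -0.3, -0.4]
width: 1.001
clock: 3.2
tool_pos: [0.558, -0.2821, 0.0576]
eef_rot: [-1.569, 0.041, -0.037]
ft_force: [-0.2, 0.6, 0.6]
width: 0.803
clock: 3.62
tool_pos: [0.5597, -0.2822, 0.0594]
eef_rot: [-1.571, 0.037, -0.039]
ft_force: [0.2, 0.2, -0.5]
width: 0.448
[ 0.5596 -0.2821  0.0592] [ 0.999 -0.048  0.001] [-0.66  0.44  1.57 -0.    1.13 -0.61] 3.6667 [-0.8  -0.29 -0.16]
key_center 0.8 [256.9 260.5  30.3  94.9] ((253.60000610351562, 257.20001220703125), (27.53571128845215, 90.79342651367188), 7.125016689300537)
```

```bash
python3 -m inch '{"dp":[[0,0,0],[0,0,0],[0,0,0],[0,0,0],[0,0,0]],"twist":[0,0,0,0,0],"grip":[-1,-1,-1,-1,-1]}' 25
python3 -m inch '{"dp":[[0,0,0],[0,0,0],[0,0,0],[0,0,0]],"twist":[0,0,0,0],"grip":[-1,-1,-1,-1]}' 25
python3 look.py pics/w2.png key_center
```

```text
clock: 4.13
tool_pos: [0.5593, -0.2818, 0.0585]
eef_rot: [-1.57, 0.038, -0.038]
ft_force: [-0.2, 0.0, 0.4]
width: 0.108
clock: 4.47
tool_pos: [0.5593, -0.2819, 0.0586]
eef_rot: [-1.57, 0.038, -0.038]
ft_force: [-0.3, -0.3, 0.9]
width: 0.107
[ 0.5593 -0.2819  0.0586] [ 0.999 -0.048 -0.   ] [-0.66  0.45  1.57  0.    1.13 -0.61] 4.5167 [ 0.25  0.48 -0.02]
key_center 0.85 [255.  258.4  23.9  97.5] ((254.0, 257.0), (92.0, 20.0), 90.0)
key_center 0.21 [252.  149.4 134.9 248.2] ((253.15029907226562, 147.82696533203125), (245.35096740722656, 132.00344848632812), 89.43830108642578)
```

View pics/w2.png

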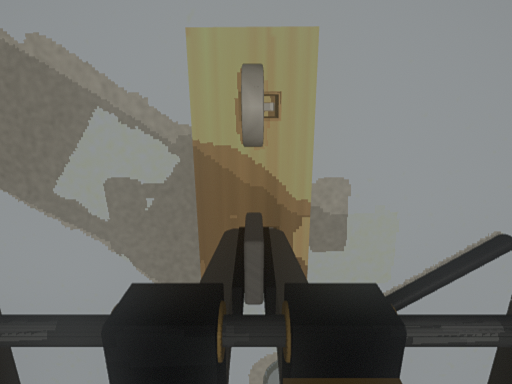

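```bash
python3 -m inch '{"dp":[[0,0,10],[0,0,30],[0,0,40],[0,0,40],[0,0,30]],"twist":[0,0,0,0,0],"grip":[-1,-1,-1,-1,-1]}'
python3 -m inch '{"dp":[[3,20,15],[3,36,10],[3,36,5],[3,36,0],[3,36,0]],"twist":[0,0,0,0,0],"grip":[-1,-1,-1,-1,-1]}'
python3 -m inch '{"dp":[[3,36,0],[3,36,0],[3,36,0],[3,36,0],[2,30,0]],"twist":[-2,-2,-2,-2,-2],"grip":[-1,-1,-1,-1,-1]}'
python3 -m inch '{"dp":[[0,24,0],[0,0,0],[0,0,0]],"twist":[-2,0,0],"grip":[-1,-1,-1]}'
python3 look.py pics/w3.png key_center cooler
python3 - <<'E'
from h import *
w=dict(np.load("pics/w2.png.npz")); print("key -y edge",atz(w,254,303,.094),atz(w,254,105,.09))
w=dict(np.load("pics/w3.png.npz"));print(w["xyz"])
u,v=map(int,proj(w,[.585,.165,.11])); print(u,v)
c=w["frame"][max(v-75,0):v+75,u-100:u+100]; print(max(v-75,0),u-100,c.shape)
cv2.imwrite("pics/c3.png",cv2.resize(cv2.convertScaleAbs(c,alpha=1.5),None,fx=4,fy=4,interpolation=cv2.INTER_CUBIC))
E
```

```text
clock: 4.98
tool_pos: [0.56, -0.2824, 0.2131]
eef_rot: [-1.573, 0.035, -0.04]
ft_force: [0.6, 0.3, 0.2]
width: 0.106
clock: 5.4
tool_pos: [0.5745, -0.1166, 0.2401]
eef_rot: [-1.571, 0.037, -0.04]
ft_force: [0.5, 1.0, -1.4]
width: 0.108
clock: 5.82
tool_pos: [0.5881, 0.0586, 0.2395]
eef_rot: [-1.563, 0.175, -0.176]
ft_force: [-0.3, -0.8, -0.7]
width: 0.109
clock: 6.07
tool_pos: [0.5882, 0.0811, 0.2392]
eef_rot: [-1.562, 0.2, -0.2]
ft_force: [0.4, -0.3, -1.0]
width: 0.103
[0.5883 0.08   0.2391] [ 0.967 -0.254  0.001] [-0.07  0.19  1.51 -0.    1.44  0.19] 6.1167 [ 0.15  0.53 -1.07]
key_center 0.93 [258.7 258.4  33.4  94.2] ((254.22792053222656, 257.2673645019531), (27.601980209350586, 92.5361328125), 6.842772960662842)
key_center 0.59 [270.1 365.9  20.1  36.2] ((268.9455261230469, 364.9554443359375), (37.91091537475586, 17.612157821655273), 84.2894058227539)
cooler 0.56 [226.9 112.6 234.8 221.3] ((227.0, 110.5), (221.0, 234.0), 90.0)
key -y edge [ 0.55832799 -0.2982315   0.094     ] [ 0.56300482 -0.20173316  0.09      ]
[0.60800192 0.1592323  0.40874734]
227 104
29 127 (150, 200, 3)
```

View pics/c3.png

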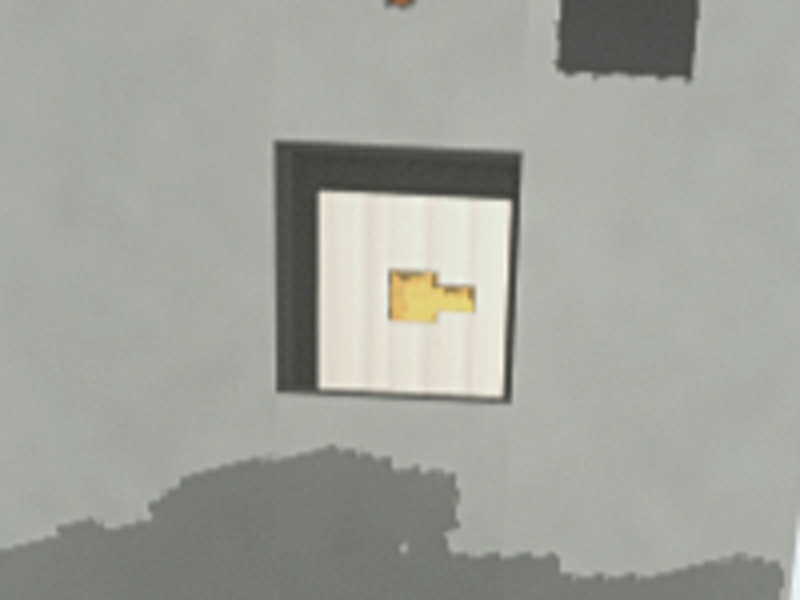

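```bash
python3 - <<'E'
from h import *
for n,T,ax in(("w2",[.5593,-.2819,.0586],[.999,-.048]),("w3",[.5883,.08,.2391],[.967,-.254])):
    w=dict(np.load(f"pics/{n}.png.npz")); ax=np.array(ax); az=np.array([-ax[1],ax[0]])
    g=cv2.cvtColor(w["frame"],cv2.COLOR_BGR2GRAY).astype(int)
    print(n,g[294:314,252:257].mean(1).round(),"\n",g[270:300:3,235:275].mean(0).round())
    zt=T[2]+.0354
    for v in (303,305):
        d=atz(w,254,v,zt)[:2]-np.array(T[:2]); print("key back edge in tool",d@ax*1e3,d@az*1e3)
    if n=="w3":
        for nm,pts in(("recess",[(275,142),(522,152),(510,403),(277,391)]),("plate",[(318,191),(513,199),(504,398),(317,389)]),("hole",[(389,270),(437,270),(437,322),(389,322)]),("slot",[(475,286),(475,312)])):
            P=np.array([atz(w,127+(a+.5)/4-.5,29+(b+.5)/4-.5,.11)[:2] for a,b in pts]); c=P.mean(0); d=c-T[:2]
            e=P[1]-P[0]; print(nm,c.round(4),"tool",(d@ax*1e3).round(1),(d@az*1e3).round(1),"yaw",np.degrees(np.arctan2(e[1],e[0])).round(2), [np.linalg.norm(P[i]-P[i-1]).round(4) for i in range(len(P))])
            if len(P)==4: e=P[1]-P[2]; print(" yaw2",np.degrees(np.arctan2(-e[0],e[1])), (lambda e:np.degrees(np.arctan2(-e[0],e[1])))(P[0]-P[3]),(lambda e:np.degrees(np.arctan2(e[1],e[0])))(P[2]-P[3]))
    print("toolyaw",np.degrees(np.arctan2(ax[1],ax[0])))
E
```

```text
w2 [ 71.  71.  71.  72.  71.  70.  71.  71.  71.  66.  96. 136. 143. 141.
 141. 141. 141. 141. 143. 145.] 
 [22. 22. 23. 22. 22. 23. 21. 18. 20. 48. 65. 68. 70. 72. 72. 72. 71. 72.
 72. 72. 72. 72. 72. 72. 72. 70. 67. 65. 49. 23. 19. 22. 23. 23. 24. 23.
 24. 25. 24. 27.]
key back edge in tool -0.18712152280688574 -16.361819833452717
key back edge in tool -0.1875486002911228 -17.548197039087977
toolyaw -2.7508347958812327
w3 [ 80.  81.  81.  80.  79.  79.  79.  79.  80.  75. 107. 149. 157. 154.
 154. 154. 154. 154. 157. 159.] 
 [31. 31. 31. 30. 30. 31. 28. 26. 28. 55. 74. 76. 79. 81. 80. 80. 81. 81.
 81. 81. 81. 81. 81. 81. 81. 79. 76. 74. 56. 29. 25. 29. 30. 29. 30. 30.
 30. 30. 30. 34.]
key back edge in tool -0.6386596058558733 -15.556507429830447
key back edge in tool -0.6364615741743326 -16.744085682647274
recess [0.5845 0.1712] tool -26.8 87.2 yaw -16.78 [np.float64(0.0549), np.float64(0.0557), np.float64(0.0557), np.float64(0.0555)]
 yaw2 -17.394609969627236 -17.21703086799442 -17.529171637769068
plate [0.5871 0.1657] tool -23.0 82.6 yaw -16.83 [np.float64(0.0441), np.float64(0.0444), np.float64(0.0445), np.float64(0.0445)]
 yaw2 -17.32635743235891 -17.453214708336212 -17.336995162942042
hole [0.5871 0.1658] tool -23.0 82.6 yaw -14.63 [np.float64(0.0116), np.float64(0.0111), np.float64(0.0116), np.float64(0.0112)]
 yaw2 -15.571001242139626 -16.20612466962528 -14.634790977464116
slot [0.6009 0.1615] tool -8.5 82.0 yaw -105.07 [np.float64(0.0058), np.float64(0.0058)]
toolyaw -14.717311144797678
```

```bash
python3 -m inch '{"dp":[[-4,14,-25],[-4,14,-25],[-5,14,-22],[0,0,0],[0,0,0]],"twist":[-1,-1,-0.5,0,0],"grip":[-1,-1,-1,-1,-1]}'
python3 look.py pics/w4.png
python3 - <<'E'
from h import *
w=dict(np.load("pics/w4.png.npz"))
u,v=map(int,proj(w,[.587,.1657,.11])); print(u,v)
y0,x0=max(v-75,0),max(u-100,0)
c=w["frame"][y0:v+75,x0:u+100]; print(y0,x0,c.shape)
cv2.imwrite("pics/c4.png",cv2.resize(cv2.convertScaleAbs(c,alpha=1.4),None,fx=4,fy=4,interpolation=cv2.INTER_CUBIC))
E
```

```text
clock: 6.63
tool_pos: [0.5745, 0.1212, 0.1658]
eef_rot: [-1.559, 0.238, -0.234]
ft_force: [-0.1, 1.1, 0.1]
width: 0.115
[0.576  0.1209 0.1676] [ 0.955 -0.297  0.001] [ 0.    0.23  1.61 -0.    1.3   0.3 ] 6.6833 [ 0.37 -0.92 -0.8 ]
252 152
77 152 (150, 200, 3)
```

View pics/c4.png

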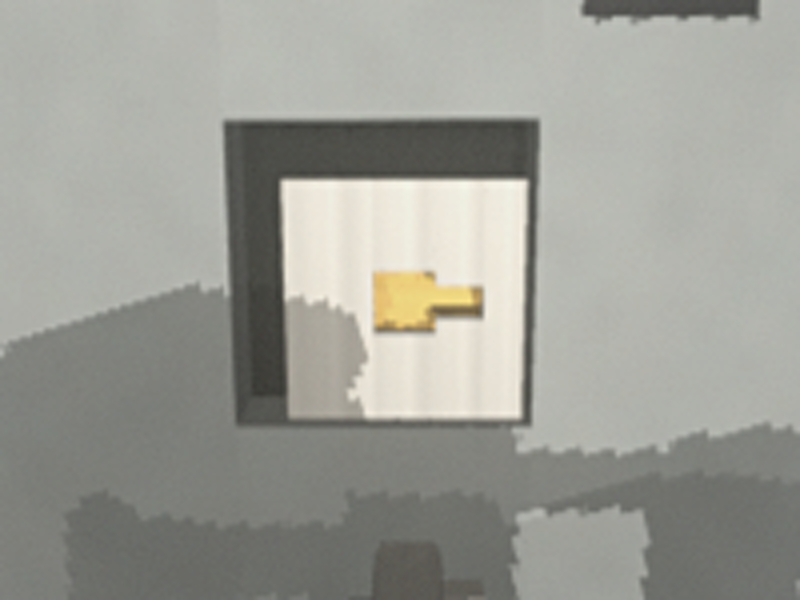

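```bash
python3 - <<'E'
from h import *
w=dict(np.load("pics/w4.png.npz")); S=arm.sense(); T=S["tool_pos"]; m=R.from_rotvec(S["eef_rot"]).as_matrix(); ax,az=m[:2,0],m[:2,2]
P=np.array([atz(w,152+(a+.5)/4-.5,77+(b+.5)/4-.5,.11)[:2] for a,b in [(281,179),(529,179),(524,419),(287,419)]])
H=np.array([atz(w,152+(a+.5)/4-.5,77+(b+.5)/4-.5,.11)[:2] for a,b in [(373,271),(435,271),(435,331),(373,331)]])
for P in(P,H):
    c=P.mean(0); d=(c-T[:2])*1e3; e=P[2]-P[3]; print(c.round(4),"tool",d@ax,d@az,np.degrees(np.arctan2(e[1],e[0])),[np.linalg.norm(P[i]-P[i-1]).round(4) for i in range(4)])
print(T,np.degrees(np.arctan2(ax[1],ax[0])))
g=cv2.cvtColor(w["frame"],cv2.COLOR_BGR2GRAY).astype(int); print(g[298:310,252:257].mean(1).round())
k=(atz(w,254,304,T[2]+.0354)[:2]-T[:2])*1e3; k=np.array([k@ax,k@az+18]); print("key in tool",k)
print("TCP move", d-(ax*k[0]+az*k[1]))
E
```

```text
[0.5873 0.1659] tool -2.6148352201809004 46.3268970707666 -17.250775425481617 [np.float64(0.0442), np.float64(0.0443), np.float64(0.0441), np.float64(0.0448)]
[0.5872 0.1662] tool -2.8406013177725518 46.53539979791219 -17.261100189536418 [np.float64(0.011), np.float64(0.0113), np.float64(0.011), np.float64(0.0115)]
[0.57604463 0.12088231 0.16761581] -17.28186881635149
[ 90.  91.  91.  91.  91.  86. 122. 166. 173. 172. 171. 172.]
key in tool [-1.70980827  2.1016069 ]
TCP move [12.12032201 42.76375371]
```

```bash
python3 -m inch '{"dp":[[6,21,0],[6,21.2,0],[0,0,-8],[0,0,-8],[0,0,0]],"twist":[0,0,0,0,0],"grip":[-1,-1,-1,-1,-1]}'
python3 -m inch '{"dp":[[0,0,0],[0,0,-1],[0,0,-1],[0,0,-1],[0,0,-1]],"twist":[0,0,0,0,0],"grip":[-1,-1,-1,-1,-1]}'
```

```text
clock: 7.1
tool_pos: [0.587, 0.163, 0.1497]
eef_rot: [-1.559, 0.238, -0.236]
ft_force: [-0.6, -1.3, -1.4]
width: 0.107
clock: 7.52
tool_pos: [0.5874, 0.164, 0.1468]
eef_rot: [-1.558, 0.236, -0.237]
ft_force: [-0.6, 0.1, -0.2]
width: 0.108
```

```bash
python3 -m inch '{"dp":[[0,0,-1],[0,0,-1],[0,0,-1],[0,0,0]],"twist":[0,0,0,0],"grip":[-1,-1,-1,-1]}'
```

```text
clock: 7.85
tool_pos: [0.5875, 0.1643, 0.144]
eef_rot: [-1.558, 0.236, -0.237]
ft_force: [-0.7, -0.6, 2.8]
width: 0.109
```

```bash
python3 -m inch '{"dp":[[0,0,-1],[0,0,0]],"twist":[0,0],"grip":[-1,-1]}'; python3 -m inch '{"dp":[[0,0,0]],"twist":[0],"grip":[-1]}'
```

```text
clock: 8.02
tool_pos: [0.5877, 0.1644, 0.1435]
eef_rot: [-1.558, 0.236, -0.237]
ft_force: [-1.4, 0.5, 4.2]
width: 0.109
clock: 8.1
tool_pos: [0.5877, 0.1643, 0.1435]
eef_rot: [-1.558, 0.236, -0.237]
ft_force: [-2.2, 0.0, 5.6]
width: 0.107
```

```bash
for i in 1; do python3 -m inch '{"dp":[[0.4,-0.1,0],[0.4,-0.1,0],[0,0,0]],"twist":[0,0,0],"grip":[-1,-1,-1]}'; python3 -m inch '{"dp":[[0.2,0.4,0],[0.2,0.4,0],[0,0,0]],"twist":[0,0,0],"grip":[-1,-1,-1]}'; python3 -m inch '{"dp":[[-0.4,0.1,0],[-0.4,0.1,0],[0,0,0]],"twist":[0,0,0],"grip":[-1,-1,-1]}'; python3 -m inch '{"dp":[[-0.4,0.1,0],[-0.4,0.1,0],[0,0,0]],"twist":[0,0,0],"grip":[-1,-1,-1]}'; done | grep -v -e width -e eef
```

```text
clock: 8.35
tool_pos: [0.5884, 0.1646, 0.1425]
ft_force: [0.4, 2.8, 0.9]
clock: 8.6
tool_pos: [0.5884, 0.1649, 0.1423]
ft_force: [0.5, 0.8, 0.1]
clock: 8.85
tool_pos: [0.5876, 0.1651, 0.1424]
ft_force: [1.0, 1.8, -0.4]
clock: 9.1
tool_pos: [0.5868, 0.1653, 0.1425]
ft_force: [0.4, 1.1, -1.0]
```

```bash
python3 -m inch '{"dp":[[0.4,-0.1,-0.5],[0,0,-0.5],[0,0,0]],"twist":[0,0,0],"grip":[-1,-1,-1]}'; python3 -m inch '{"dp":[[0,0,-0.5],[0,0,-0.5],[0,0,0]],"twist":[0,0,0],"grip":[-1,-1,-1]}'
```

```text
clock: 9.35
tool_pos: [0.5873, 0.1652, 0.1415]
eef_rot: [-1.558, 0.237, -0.236]
ft_force: [0.9, 1.3, 0.3]
width: 0.111
clock: 9.6
tool_pos: [0.5874, 0.1652, 0.1406]
eef_rot: [-1.558, 0.236, -0.236]
ft_force: [0.5, 1.9, 0.3]
width: 0.104
```

```bash
python3 -m inch '{"dp":[[0.1,0.3,-0.5],[0,0,-1],[0,0,-1],[0,0,0]],"twist":[0,0,0,0],"grip":[-1,-1,-1,-1]}'; python3 -m inch '{"dp":[[0,0,-1],[0,0,0]],"twist":[0,0],"grip":[-1,-1]}'
```

```text
clock: 9.93
tool_pos: [0.5874, 0.1655, 0.1378]
eef_rot: [-1.558, 0.237, -0.236]
ft_force: [0.6, 1.8, -0.4]
width: 0.109
clock: 10.1
tool_pos: [0.5874, 0.1655, 0.1369]
eef_rot: [-1.558, 0.236, -0.236]
ft_force: [1.9, 1.3, -1.0]
width: 0.105
```

```bash
python3 -m inch '{"dp":[[0.2,0.2,-1],[0,0,-1],[0,0,-1],[0,0,0]],"twist":[0,0,0,0],"grip":[-1,-1,-1,-1]}'; python3 -m inch '{"dp":[[0,0,-1],[0,0,-1],[0,0,-1],[0,0,0]],"twist":[0,0,0,0],"grip":[-1,-1,-1,-1]}';  python3 -m inch '{"dp":[[0,0,-1],[0,0,-1],[0,0,0]],"twist":[0,0,0],"grip":[-1,-1,-1]}'
```

```text
clock: 10.43
tool_pos: [0.5874, 0.1656, 0.1337]
eef_rot: [-1.558, 0.237, -0.236]
ft_force: [0.8, 0.2, -1.4]
width: 0.106
clock: 10.77
tool_pos: [0.5875, 0.1656, 0.1308]
eef_rot: [-1.558, 0.237, -0.236]
ft_force: [-0.3, 0.2, -1.1]
width: 0.11
clock: 11.02
tool_pos: [0.5874, 0.1656, 0.1288]
eef_rot: [-1.558, 0.237, -0.236]
ft_force: [0.2, 0.0, -1.8]
width: 0.107
```

```bash
python3 -m inch '{"dp":[[0,0,-1],[0,0,-0.5],[0,0,0]],"twist":[0,0,0],"grip":[-1,-1,-1]}';  python3 -m inch '{"dp":[[0,0,-0.5],[0,0,-0.5],[0,0,0]],"twist":[0,0,0],"grip":[-1,-1,-1]}';python3 -m inch '{"dp":[[0,0,-0.5],[0,0,0]],"twist":[0,0],"grip":[-1,-1]}'
```

```text
clock: 11.27
tool_pos: [0.5875, 0.1657, 0.1274]
eef_rot: [-1.558, 0.237, -0.236]
ft_force: [0.5, 0.2, -0.9]
width: 0.105
clock: 11.52
tool_pos: [0.5876, 0.1657, 0.1266]
eef_rot: [-1.558, 0.236, -0.236]
ft_force: [-0.3, 0.7, -0.6]
width: 0.106
clock: 11.68
tool_pos: [0.5877, 0.1657, 0.1265]
eef_rot: [-1.558, 0.236, -0.236]
ft_force: [-0.5, -0.2, 0.6]
width: 0.109
```

```bash
python3 -m inch '{"dp":[[0,0,-0.5],[0,0,0],[0,0,0]],"twist":[0,0,0],"grip":[-1,-1,-1]}'; python3 -c "
from station import arm;print(arm.sense()['ft_torque'])"
```

```text
clock: 11.93
tool_pos: [0.5878, 0.1657, 0.1264]
eef_rot: [-1.558, 0.236, -0.237]
ft_force: [-2.9, -0.4, 5.1]
width: 0.107
[-0.11605867  0.52210721 -0.01214356]
```

```bash
cat > s.py <<'E'
from h import *
S=arm.sense(); a=R.from_rotvec(S["eef_rot"]).as_matrix()[:,0]; print("yaw",np.degrees(np.arctan2(a[1],a[0])).round(2),"tq",S["ft_torque"].round(3),"F",S["ft_force"].round(1),S["tool_pos"].round(4),S["clock"])
E
python3 -m inch '{"dp":[[0,0,0.7],[0,0,0]],"twist":[0,0],"grip":[-1,-1]}';python3 s.py
python3 -m inch '{"dp":[[0,0,0],[0,0,0],[0,0,0]],"twist":[-4,-4,0],"grip":[-1,-1,-1]}' >/dev/null; python3 s.py
python3 -m inch '{"dp":[[0,0,0],[0,0,0],[0,0,0]],"twist":[-4,-4,0],"grip":[-1,-1,-1]}' >/dev/null; python3 s.py
```

```text
clock: 12.1
tool_pos: [0.5878, 0.1657, 0.1264]
eef_rot: [-1.558, 0.236, -0.237]
ft_force: [-0.6, 0.2, 3.1]
width: 0.106
yaw -17.26 tq [-0.063  0.144 -0.002] F [-0.6  0.2  3.1] [0.5878 0.1657 0.1264] 12.1
yaw -25.36 tq [ 0.444 -0.355  0.012] F [2.2 1.9 0.9] [0.5883 0.1662 0.1265] 12.35
yaw -33.25 tq [ 0.456 -0.525  0.027] F [ 2.   2.  -0.2] [0.5884 0.1661 0.1265] 12.6
```

```bash

python3 -m inch '{"dp":[[0.3,0.3,0],[0,0,-0.1],[0,0,0],[0,0,0]],"twist":[-4,-4,-4,0],"grip":[-1,-1,-1,-1]}' >/dev/null; python3 s.py
python3 -m inch '{"dp":[[0,0,0],[0,0,-0.1],[0,0,0]],"twist":[-4,-4,0],"grip":[-1,-1,-1]}' >/dev/null; python3 s.py
```

```text
yaw -45.18 tq [ 0.253 -0.581  0.025] F [2.5 2.3 2.3] [0.5887 0.1661 0.1265] 12.9333
yaw -53.13 tq [ 0.183 -0.667  0.047] F [1.8 0.7 0.4] [0.5887 0.1659 0.1265] 13.1833
```

```bash

python3 -m inch '{"dp":[[0.3,0,0],[0,0,0],[0,0,0],[0,0,0]],"twist":[-4,-4,-4,0],"grip":[-1,-1,-1,-1]}' >/dev/null; python3 s.py
python3 -m inch '{"dp":[[0,0,-0.1],[0,0,0],[0,0,0],[0,0,0]],"twist":[-4,-4,-4,0],"grip":[-1,-1,-1,-1]}' >/dev/null; python3 s.py
```

```text
yaw -65.1 tq [-0.061 -0.542  0.042] F [ 3.  -0.1  1.2] [0.5889 0.1656 0.1265] 13.5167
yaw -77.07 tq [-0.36  -0.578  0.024] F [ 3.  -1.4  2.4] [0.5888 0.1653 0.1264] 13.85
```

```bash

python3 -m inch '{"dp":[[0.3,-0.3,0],[0,0,0],[0,0,0],[0,0,0]],"twist":[-4,-4,-4,0],"grip":[-1,-1,-1,-1]}' >/dev/null; python3 s.py
python3 -m inch '{"dp":[[0,0,0],[0,0,0]],"twist":[-3,0],"grip":[-1,-1]}' >/dev/null; python3 s.py
python3 -m inch '{"dp":[[0,0,0],[0,0,0]],"twist":[-3,0],"grip":[-1,-1]}' >/dev/null; python3 s.py
```

```text
yaw -89.05 tq [-0.571 -0.394  0.018] F [ 1.4 -1.9  4.1] [0.5889 0.1651 0.1265] 14.1833
yaw -92.02 tq [-0.624 -0.375 -0.02 ] F [ 1.3 -3.2  4.4] [0.5888 0.165  0.1264] 14.35
yaw -95.05 tq [-0.875 -0.37   0.046] F [ 1.3 -3.8  4.5] [0.5888 0.165  0.1264] 14.5167
```

```bash

for t in 1 2 3; do python3 s.py >/dev/null; done
python3 -m inch '{"dp":[[0,-0.5,0.2],[0,0,0],[0,0,0]],"twist":[-2,0,0],"grip":[-1,-1,-1]}' >/dev/null; python3 s.py
python3 -m inch '{"dp":[[0,0,0],[0,0,0]],"twist":[-2,0],"grip":[-1,-1]}' >/dev/null; python3 s.py
python3 -m inch '{"dp":[[0,0,0],[0,0,0]],"twist":[-2,0],"grip":[-1,-1]}' >/dev/null; python3 s.py
```

```text
yaw -97.03 tq [-0.653 -0.491  0.023] F [ 2.  -3.4  4.1] [0.5887 0.1649 0.1264] 14.7667
yaw -99.15 tq [-0.889 -0.393  0.04 ] F [ 1.3 -4.1  4.3] [0.5887 0.1648 0.1264] 14.9333
yaw -101.15 tq [-0.833 -0.512  0.091] F [ 3.5 -4.3  4.3] [0.5889 0.1649 0.1264] 15.1
```

```bash

python3 -m inch '{"dp":[[0.2,-0.4,0.2],[0,0,0]],"twist":[-1.5,0],"grip":[-1,-1]}' >/dev/null; python3 s.py
python3 -m inch '{"dp":[[0,0,0],[0,0,0]],"twist":[-1.5,0],"grip":[-1,-1]}' >/dev/null; python3 s.py
```

```text
yaw -102.65 tq [-0.611 -0.706  0.035] F [ 3.9 -3.4  2.5] [0.5891 0.1648 0.1264] 15.2667
yaw -104.15 tq [-0.63  -0.928  0.094] F [ 5.2 -3.5  2.2] [0.5893 0.1648 0.1265] 15.4333
```

```bash

python3 -m inch '{"dp":[[0,0,0],[0,0,0],[0,0,0]],"twist":[-1.5,0,0],"grip":[-1,-1,-1]}' >/dev/null; python3 s.py
python3 -m inch '{"dp":[[0,0,0],[0,0,0],[0,0,0]],"twist":[-1,0,0],"grip":[-1,-1,-1]}' >/dev/null; python3 s.py
```

```text
yaw -105.59 tq [-0.665 -1.058  0.105] F [ 4.9 -2.6  1.8] [0.5895 0.1647 0.1265] 15.6833
yaw -106.59 tq [-0.653 -1.091  0.138] F [ 4.3 -3.2  2.6] [0.5896 0.1647 0.1265] 15.9333
```

```bash

python3 -m inch '{"dp":[[0,0.4,0],[0,0,0],[0,0,0],[0,0,0]],"twist":[4,4,4,0],"grip":[-1,-1,-1,-1]}' >/dev/null; python3 s.py
python3 -m inch '{"dp":[[0,0.3,0],[0,0,0],[0,0,0],[0,0,0]],"twist":[4,4,4,0],"grip":[-1,-1,-1,-1]}' >/dev/null; python3 s.py
```

```text
yaw -94.52 tq [-0.042 -0.225 -0.007] F [ 1.5 -0.9  5.4] [0.5883 0.166  0.1264] 16.2667
yaw -82.6 tq [-0.084  0.088 -0.048] F [-0.  -0.7  5.7] [0.5878 0.1663 0.1264] 16.6
```

```bash

python3 -m inch '{"dp":[[0,0,0.2],[0,0,0],[0,0,0],[0,0,0]],"twist":[4,4,4,0],"grip":[-1,-1,-1,-1]}' >/dev/null; python3 s.py
python3 -m inch '{"dp":[[0,0,0],[0,0,0],[0,0,0],[0,0,0]],"twist":[4,4,4,0],"grip":[-1,-1,-1,-1]}' >/dev/null; python3 s.py
```

```text
yaw -70.6 tq [-0.047  0.255  0.009] F [-1.8 -0.2  6.8] [0.5875 0.1663 0.1264] 16.9333
yaw -58.59 tq [-0.13   0.292  0.042] F [-1.7 -0.3  6.9] [0.5874 0.1663 0.1264] 17.2667
```

```bash

python3 -m inch '{"dp":[[-0.4,0,0.4],[0,0,0],[0,0,0],[0,0,0]],"twist":[4,4,4,0],"grip":[-1,-1,-1,-1]}' >/dev/null; python3 s.py
python3 -m inch '{"dp":[[-0.2,0,0],[0,0,0],[0,0,0],[0,0,0]],"twist":[4,4,4,0],"grip":[-1,-1,-1,-1]}' >/dev/null; python3 s.py
```

```text
yaw -46.67 tq [-0.208  0.4   -0.034] F [-0.9 -1.   4.3] [0.5869 0.166  0.1264] 17.6
yaw -34.77 tq [-0.186  0.496 -0.051] F [-1.5 -0.7  4.1] [0.5868 0.1659 0.1264] 17.9333
```

```bash

python3 -m inch '{"dp":[[-0.2,-0.1,0],[0,0,0],[0,0,0],[0,0,0]],"twist":[4,4,4,0],"grip":[-1,-1,-1,-1]}' >/dev/null; python3 s.py
python3 -m inch '{"dp":[[0,-0.1,0],[0,0,0],[0,0,0]],"twist":[4,3,0],"grip":[-1,-1,-1]}' >/dev/null; python3 s.py
python3 -m inch '{"dp":[[0,0,0],[0,0,0],[0,0,0]],"twist":[2,0,0],"grip":[-1,-1,-1]}' >/dev/null; python3 s.py
```

```text
yaw -22.84 tq [-0.231  0.589 -0.028] F [-3.  -1.   4.1] [0.5868 0.1656 0.1264] 18.2667
yaw -15.91 tq [-0.201  0.666 -0.044] F [-4.1  0.   3.5] [0.5868 0.1656 0.1264] 18.5167
yaw -13.96 tq [-0.11   0.915 -0.007] F [-4.2 -0.3  4.3] [0.5869 0.1655 0.1264] 18.7667
```

```bash

python3 -m inch '{"dp":[[-0.4,0,0],[0,0,0]],"twist":[2,0],"grip":[-1,-1]}' >/dev/null; python3 s.py
python3 -m inch '{"dp":[[0,0,0],[0,0,0]],"twist":[2,0],"grip":[-1,-1]}' >/dev/null; python3 s.py
python3 -m inch '{"dp":[[0,0,0],[0,0,0]],"twist":[2,0],"grip":[-1,-1]}' >/dev/null; python3 s.py
```

```text
yaw -11.85 tq [-0.07   0.702 -0.04 ] F [-2.9  0.1  3. ] [0.5868 0.1655 0.1264] 18.9333
yaw -9.85 tq [-0.044  0.813 -0.071] F [-3.8 -0.4  2.3] [0.5869 0.1655 0.1265] 19.1
yaw -7.85 tq [-0.021  0.857 -0.012] F [-4.1  0.2  2.4] [0.5869 0.1655 0.1265] 19.2667
```

```bash

python3 -m inch '{"dp":[[0,0,0],[0,0,0]],"twist":[1.5,0],"grip":[-1,-1]}' >/dev/null; python3 s.py
python3 -m inch '{"dp":[[0,0,0],[0,0,0]],"twist":[1.5,0],"grip":[-1,-1]}' >/dev/null; python3 s.py
python3 -m inch '{"dp":[[0,0,0],[0,0,0]],"twist":[1,0],"grip":[-1,-1]}' >/dev/null; python3 s.py
```

```text
yaw -6.36 tq [-0.05   0.926 -0.065] F [-4.8 -0.   1.8] [0.5869 0.1654 0.1265] 19.4333
yaw -4.86 tq [-0.075  0.971 -0.098] F [-4.4  0.   2.2] [0.5869 0.1652 0.1264] 19.6
yaw -3.79 tq [-0.242  1.008 -0.141] F [-5.7 -0.3  0.8] [0.5869 0.1652 0.1265] 19.7667
```

```bash

python3 -m inch '{"dp":[[0,0,0],[0.1,0.2,0],[0,0.2,0],[0,0,0],[0,0,0]],"twist":[0,-4.5,-4.5,-4.5,0],"grip":[-1,-1,-1,-1,-1]}' >/dev/null; python3 s.py
python3 -m inch '{"dp":[[0,0,1],[0,0,1],[0,0,0]],"twist":[0,0,0],"grip":[-1,-1,-1]}' >/dev/null; python3 s.py
```

```text
yaw -17.42 tq [ 0.061 -0.039 -0.057] F [-0.1 -0.6 -0.6] [0.5889 0.1658 0.1272] 20.1833
yaw -17.2 tq [-0.036 -0.057 -0.016] F [-0.5 -0.1 -0.7] [0.5883 0.1657 0.1295] 20.4333
```

```bash

python3 -m inch '{"dp":[[0,0,1],[0,0,1],[0,0,1],[0,0,0]],"twist":[0,0,0,0],"grip":[-1,-1,-1,-1]}' >/dev/null; python3 s.py
python3 -m inch '{"dp":[[0,0,1],[0,0,1],[0,0,1],[0,0,1],[0,0,0]],"twist":[0,0,0,0,0],"grip":[-1,-1,-1,-1,-1]}' >/dev/null; python3 s.py
```

```text
yaw -17.24 tq [-0.011 -0.03  -0.003] F [-0.4  0.1 -1.6] [0.5879 0.1657 0.1324] 20.7667
yaw -17.26 tq [-0.007 -0.029  0.011] F [ 0.5 -0.6 -0.5] [0.5878 0.1657 0.1363] 21.1833
```

```bash

python3 -m inch '{"dp":[[0,0,2],[0,0,2],[0,0,2],[0,0,2],[0,0,2]],"twist":[0,0,0,0,0],"grip":[-1,-1,-1,-1,-1]}' >/dev/null; python3 s.py
python3 -m inch '{"dp":[[0,0,5],[0,0,20],[0,0,25],[0,0,25],[0,0,15]],"twist":[0,0,0,0,0],"grip":[-1,-1,-1,-1,-1]}' >/dev/null; python3 s.py
python3 -m inch '{"dp":[[-2,-20,0],[-2,-35,0],[-2,-35,0],[-2,-35,0],[-2,-35,0]],"twist":[0,1,2,2,2],"grip":[-1,-1,-1,-1,-1]}' >/dev/null; python3 s.py
python3 -m inch '{"dp":[[-2,-35,0],[-2,-35,0],[-2,-35,0],[-2,-35,0],[-2,-35,0]],"twist":[2,2,2,1,0.5],"grip":[-1,-1,-1,-1,-1]}' >/dev/null; python3 s.py
python3 -m inch '{"dp":[[-2,-35,0],[-2,-35,0],[-2,-25,0],[-2,-17,0],[0,0,0]],"twist":[0,0,0,0,0],"grip":[-1,-1,-1,-1,-1]}' >/dev/null; python3 s.py
python3 -m inch '{"dp":[[0,0,0],[0,0,0]],"twist":[0,0],"grip":[-1,-1]}' >/dev/null; python3 look.py pics/w5.png key_center roundkey_center
```

```text
yaw -17.25 tq [ 0.027 -0.063  0.036] F [ 0.2 -0.1 -1.1] [0.5877 0.1657 0.1463] 21.6
yaw -17.26 tq [-0.031 -0.023  0.007] F [ 1.4  0.1 -1.2] [0.5887 0.1658 0.2396] 22.0167
yaw -10.12 tq [-0.015 -0.061 -0.008] F [ 0.4  0.2 -0.5] [0.5774 0.0043 0.2365] 22.4333
yaw -2.71 tq [-0.108 -0.095  0.028] F [ 1.5 -0.5  0.1] [ 0.5673 -0.171   0.2366] 22.85
yaw -2.96 tq [-0.058 -0.042  0.002] F [ 0.3  0.9 -0.9] [ 0.5589 -0.2845  0.2361] 23.2667
[ 0.56   -0.2798  0.2361] [ 0.999 -0.046  0.   ] [-0.66  0.28  1.42  0.    1.45 -0.61] 23.4833 [ 1.04 -0.08 -1.58]
key_center 0.93 [258.5 261.7  35.3  93.1] ((255.3267364501953, 257.7326965332031), (27.065013885498047, 91.742431640625), 5.710592269897461)
roundkey_center 0.71 [255.  109.1  18.5  40.9] ((255.5, 107.0), (40.0, 15.0), 90.0)
```

```bash

for i in 1 2; do python3 -m inch '{"dp":[[0,0,0],[0,0,0]],"twist":[0,0],"grip":[-1,-1]}' >/dev/null; python3 s.py; done
python3 - <<'E'
from h import *
w=dict(np.load("pics/w5.png.npz")); g=cv2.cvtColor(w["frame"],cv2.COLOR_BGR2GRAY).astype(int); print(g[298:310,252:257].mean(1).round())
w0=dict(np.load("pics/w1.png.npz"))
for x in(w0,w):
    S=atz(x,0,0,.05)
c=w["frame"][20:220,190:330]; cv2.imwrite("pics/c5.png",cv2.resize(cv2.convertScaleAbs(c,alpha=1.6),None,fx=3,fy=3,interpolation=cv2.INTER_CUBIC))
E
```

```text
yaw -2.69 tq [-0.064 -0.053 -0.018] F [ 0.2  0.6 -1. ] [ 0.5599 -0.2805  0.2361] 23.75
yaw -2.73 tq [-0.012 -0.045  0.001] F [ 0.7  0.7 -0.5] [ 0.5597 -0.2811  0.236 ] 23.9167
[ 67.  67.  66.  68.  67.  63.  91. 128. 134. 135. 135. 133.]
```

View pics/c5.png

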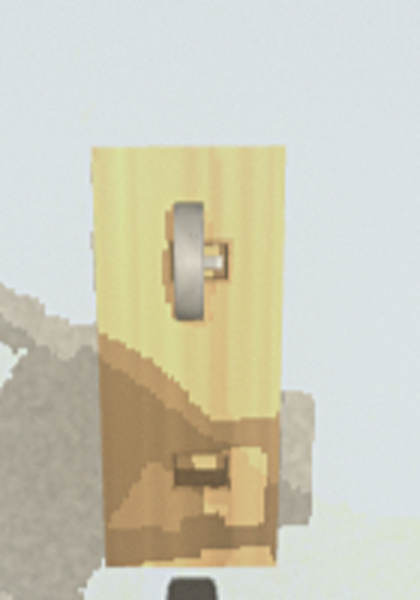

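```bash

python3 -m inch '{"dp":[[0,-0.5,-20],[0,0,-35],[0,0,-35],[0,0,-30],[0,0,-20]],"twist":[0,0,0,0,0],"grip":[-1,-1,-1,-1,-1]}' >/dev/null; python3 s.py
python3 -m inch '{"dp":[[0,0,0],[0,0,0],[0,0,0]],"twist":[0,0,0],"grip":[-1,-1,-1]}' >/dev/null; python3 s.py
python3 -m inch '{"dp":[[0,0,-2],[0,0,-2],[0,0,-2],[0,0,-2],[0,0,0]],"twist":[0,0,0,0,0],"grip":[-1,-1,-1,-1,-1]}' >/dev/null; python3 s.py
```

```text
yaw -2.76 tq [-0.027 -0.067  0.03 ] F [-0.4  0.3 -1.8] [ 0.558  -0.2805  0.0922] 24.3333
yaw -2.76 tq [-0.059 -0.113  0.018] F [ 0.9 -0.4  0.3] [ 0.5607 -0.2826  0.098 ] 24.5833
yaw -2.75 tq [ 0.004 -0.07   0.014] F [ 0.   0.1 -1.1] [ 0.5595 -0.2817  0.0878] 25.0
```

```bash

python3 -m inch '{"dp":[[0,0,-2],[0,0,-2],[0,0,-2],[0,0,0]],"twist":[0,0,0,0],"grip":[-1,-1,-1,-1]}' >/dev/null; python3 s.py
python3 -m inch '{"dp":[[0,0,-2],[0,0,-2],[0,0,-2],[0,0,-2],[0,0,0]],"twist":[0,0,0,0,0],"grip":[-1,-1,-1,-1,-1]}' >/dev/null; python3 s.py
```

```text
yaw -2.75 tq [-0.029 -0.045  0.013] F [-0.7  0.3 -1.6] [ 0.5593 -0.2816  0.0813] 25.3333
yaw -2.75 tq [ 0.008 -0.106 -0.011] F [ 0.2 -0.  -1.6] [ 0.5593 -0.2816  0.0734] 25.75
```

Entering freely; 14.8 mm to go.

```bash

python3 -m inch '{"dp":[[0,0,-3],[0,0,-3],[0,0,-3],[0,0,-3],[0,0,0]],"twist":[0,0,0,0,0],"grip":[-1,-1,-1,-1,-1]}' >/dev/null; python3 s.py
python3 -m inch '{"dp":[[0,0,-1],[0,0,-1],[0,0,-0.5],[0,0,0]],"twist":[0,0,0,0],"grip":[-1,-1,-1,-1]}' >/dev/null; python3 s.py
python3 -m inch '{"dp":[[0,0,-0.7],[0,0,0],[0,0,0]],"twist":[0,0,0],"grip":[-1,-1,-1]}' >/dev/null; python3 s.py
```

```text
yaw -2.76 tq [-0.046 -0.05  -0.031] F [-0.   0.5 -1.4] [ 0.5591 -0.2814  0.061 ] 26.1667
yaw -2.75 tq [-0.026 -0.048  0.031] F [ 0.7  0.  -0.6] [ 0.5597 -0.2818  0.0595] 26.5
yaw -2.76 tq [ 0.007 -0.073 -0.02 ] F [-0.  -0.3 -0.2] [ 0.5597 -0.2818  0.0588] 26.75
```

Seated to within about 0.2 mm. Release by opening, then lift clear.

```bash

python3 -m inch '{"dp":[[0,0,-0.4],[0,0,0]],"twist":[0,0],"grip":[-1,-1]}' >/dev/null; python3 s.py
python3 -m inch '{"dp":[[0,0,0],[0,0,0],[0,0,0],[0,0,0],[0,0,0]],"twist":[0,0,0,0,0],"grip":[-0.6,-0.4,-0.2,0.2,0.4]}' |tail -1
python3 -m inch '{"dp":[[0,0,0],[0,0,0],[0,0,0],[0,0,0],[0,0,0]],"twist":[0,0,0,0,0],"grip":[0.6,0.6,0.6,0.6,0.6]}' |tail -1
python3 -m inch '{"dp":[[0,0,10],[0,0,20],[0,0,30],[0,0,40],[0,0,40]],"twist":[0,0,0,0,0],"grip":[0.6,0.6,0.6,0.6,0.6]}' |tail -1
python3 -m inch '{"dp":[[0,0,40],[0,0,7],[0,0,0],[0,0,0],[0,0,0]],"twist":[0,0,0,0,0],"grip":[1,1,1,1,1]}' |tail -1
python3 look.py pics/w6.png key_center roundkey_center
python3 - <<'E'
from h import *
a=cv2.imread("pics/w1.png")[40:220,190:330]; b=cv2.imread("pics/w6.png")[40:220,190:330]
cv2.imwrite("pics/c6.png",cv2.convertScaleAbs(cv2.resize(np.hstack([a,b]),None,fx=2.8,fy=2.8,interpolation=cv2.INTER_CUBIC),alpha=1.5))
E
```

```text
yaw -2.75 tq [-0.    -0.102  0.027] F [-0.9  0.8  0.5] [ 0.5597 -0.2819  0.0585] 26.9167
width: 0.448
width: 0.795
width: 0.796
width: 0.998
[ 0.5585 -0.281   0.2426] [ 0.999 -0.048 -0.004] [-0.66  0.27  1.41 -0.    1.47 -0.61] 28.6333 [-0.39  0.52 -0.37]
key_center 0.69 [258.  183.7  16.9  40.1] ((257.0276184082031, 180.66897583007812), (14.44991397857666, 37.204376220703125), 4.763641834259033)
key_center 0.6 [462.5 102.3  99.   59.9] ((461.0, 102.0), (62.0, 100.0), 90.0)
roundkey_center 0.9 [257.3 107.2  15.7  39. ] ((257.5, 105.5), (37.0, 15.0), 90.0)
```

View pics/c6.png

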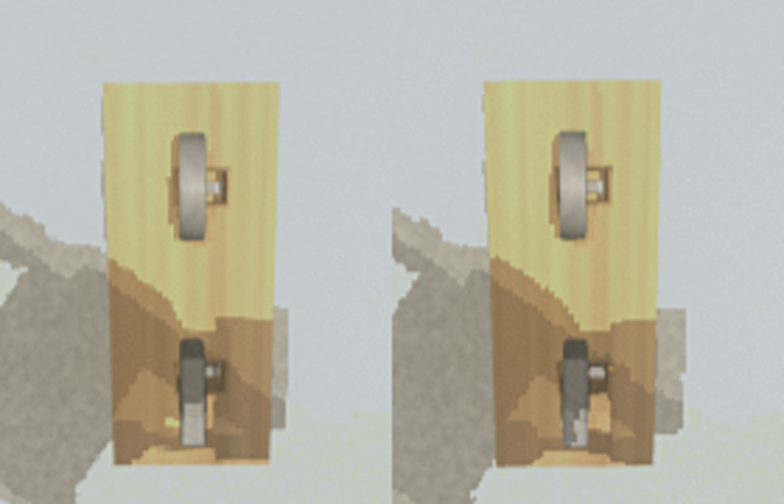

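```bash
python3 -c "
from station import arm;print(arm.close_job())"
```

```text
the job is handed in; nothing more can be done
None
```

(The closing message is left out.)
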